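Clamp a reglued picture frame

ROBOT

A 6-joint arm with a two-finger parallel gripper is mounted at the origin on a cart in front of the work surface, level with it; the furniture and walls round the work are solid. World frame = base frame: x ahead of the robot, y to its left, z up, the work surface at z = 0. Lengths are in m, angles in rad, forces in N, time in s.
With the tool pointing down it reaches from about 0.25 to 0.775 m from the base axis. Payload 4 kg.
Tool frame: the origin (TCP) lies on the centre line of the jaws, within the pads' length; the fingertips stand 17 mm ahead of it and the grasp point (between the pads) lies 2 mm behind it (nose_length is the distance from the TCP to the fingertips, in m); x points along the fingers, y is the direction in which the jaws open and shut, and the axes are right-handed (so a half turn about x gives the same grasp; the last joint's range is limited). The gripper opens to 94 mm and grips with 3 to 60 N. Pads are 16 mm wide; open, the fingers measure 119 mm over their backs; the gripper's body (75 mm by 177 mm) begins 78 mm behind the grasp point.
Start: joints at [-1.283, 0.087, 1.371, -0, 1.684, -0.103], TCP at [0.21, -0.509, 0.223] pointing down, gripper open.
Joint ranges: [-3.1, 3.1], [-0.76, 2.03], [0.27, 2.55], [-1.08, 4.22], [0.17, 2.65], [-2.57, 2.57]. Speed limits (rad/s): [2.79, 2.79, 3.14, 3.14, 3.14, 3.14].

INTERFACE

Orientations are given as a unit quaternion [w, x, y, z].
In Python, from rig import observe, camera, camera_params, finish_job, nose_length gives the robot as it stands.
- The arm moves only by the tool carry_out, never from a script. Its argument "rows" is text: rows parted by semicolons, each of 7 numbers parted by spaces: the opening in per cent of the stroke, from 0 (shut) to 100 (fully open), then the shift along the tool's x, y, z in cm, then the turn, a rotation vector about the tool's x, y, z in degrees. In form: gripper tx ty tz ax ay az; .... A call has 1 to 12 rows; each row shifts and turns the commanded pose from where the row before left it, along the tool's axes as they then stand; what a row does not reach is not made up. A row lasts 1/10 s, in which the tool goes at most 50 mm and 8.59 degrees, less where a joint would pass 70% of its speed; a pose out of reach is approached as far as the arm can. A call is refused whole if a number of a shift passes 5 or a number of a turn 8.59, either way. A call with a gripper value outside its range is refused whole. The fingers move at their own pace and stop on an object; "newtons" is the grip in N (left out, the last holds). Time passes only in rows, so rows that do not move let the fingers close. It gives the time, the measured TCP pose, the force and the opening at its end, in the units of the state.
- observe(): the state, without advancing time (a new reading comes with each control period).
- camera(name): name is "scene" or "top" or "wrist"; returns the picture (480x640x3 uint8, red, green, blue); there is no depth.
- camera_params(name): a dict with "fx", "fy", "cx", "cy" (pixels), "k1" (the pictures are not rectified: a ray, as slopes to the right and down, at radius r is drawn at 1 + k1 r^2 times it, then the intrinsics apply), "T" (4x4, takes a point from camera to world coordinates). Camera axes: x right, y down, z forward; pixel columns grow to the right and rows downward; lengths in m; the calibration is good to about 2 mm. A picture is of the moment at which its call begins: read the wrist's pose just before it. camera_params takes no time and is no camera call; for the wrist camera it gives the pose at the moment of the call.
- finish_job(): hands the job in, once; it reports no verdict.
The state is a dict: "time_s": time; "joint_pos": joint angles; "qvel": joint speeds; "joint_torque": joint torques, N m; "position": TCP position; "ee_rot": TCP orientation; "contact_force": force on the tool from outside, world axes, zero at the start; "torque": the same for the moment, N m; "grip_width": finger opening in m.
Only numpy, scipy, OpenCV 4.12 (cv2) and the standard library are available. Lean on these libraries where they do the work, as an engineer would, in place of code of your own. Each camera call takes 0.05 s, during which the arm holds its last target.

TASK

Clamp the small picture frame in the gluing jig: turn the lever-headed bolt clockwise by its raised lever until it is snug on the pressure bar, then fold the lever down flat to lock it. Stop as soon as it is snug, because if it is screwed on any harder, closing the lever will crush the frame's old wood.

Things in the scene. Friction and masses are not known exactly. Their poses are not given: they have to be found in the camera images.
- clamp_jig: Gluing jig, fixed to the table: pale beech board, 245 x 200 mm, 18 mm thick. Origin on the bolt's vertical axis, at the board's underside (table top); x points along the grey bar toward the picture frame, z up. Its highest fixed parts are two dark steel angles beside the bar's tail, 48 mm above the table.
- bolt_head (a point): Cross pin in the head of the steel clamp bolt, on the bolt's axis, 84 to 86 mm above the table at the start. x is level and points the way the lever leans; z up. It turns and sinks with the bolt. Under it: brass saddle, disc springs, and a steel washer 40 mm across that comes to bear on the bar. The springs' packing differs by up to 5 mm each time and no pose shows it.
- thread_mouth (a point): Fixed thread, on the bolt's axis, 24 mm above the table. Clockwise from above screws in, 10 mm a turn. Free, it takes 2 to 4 N across the lever at 45 mm from the axis; the washer meets the bar 0.5 to 4.2 rad on (must be felt), then the push climbs 3 to 6 N per rad. 7 to 9 N there (0.3 to 0.4 N m) is snug, over 10 N too tight. The bolt stays where it is left.
- lever_tip (a point): Point on the lever's centre line, 90 mm from the pin, in the round end of its black sleeve. Light-alloy fork and handle; sleeve 20 mm wide (across), 12.5 mm thick, 50 to 101 mm from the pin. Open, the lever stands 0.92 rad above level, leaning outward: this point is then 55 mm from the bolt's axis and 72 mm above the pin.
- clamp_lever (a joint): Angle of the lever about the pin: 0 open (0.92 rad above level), grows as it is pushed outward and down, 0.92 at its stop, level and closed. Friction (0.3 N m) holds it where it is left. Once the bolt is snug, its cam presses the washer 2.3 mm down as it folds, passes centre at 0.82 and stays shut. Folding takes 4 to 9 N at 75 mm from the pin.
- pressure_bar: Grey steel bar, 150 x 46 x 12 mm, drilled for the bolt, level, top 53 mm above the table. 3 mm of cork under its nose rests on the frame's corner, its tail on a brass heel. Loose, kept in place by bolt and steel angles. Origin: centre of its underside, on the bolt's axis; x along its length to the frame.
- picture_frame: Small empty square picture frame, dark wood with gilt inner edge, 120 x 120 mm outside, 20 mm high, one corner under the bar's nose; loose between low wooden fences on the board. Origin: centre of its underside, z up; the corner under the bar lies 85 mm from it, toward the bolt.
Mind the look-alikes: they are no part of the job. Of the things that look like the picture_frame, the largest one is meant.

How it is judged:
By the outcome, as a careful person would: the job done as asked, in the order asked, and still so for the second after the job is handed in, with the robot touching nothing.
It also fails if it takes over 72 s, if anything falls off the work surface, if the arm or the gripper's body presses on something with over 40 N, if the wrist force passes 120 N, or if a joint passes its speed limit or range.

## Working session

There is one attempt and no reset: what is moved stays moved. The work goes in short steps, Python scripts to look and compute and a tool call to move; the robot and the scene stay as the last step left them, time stands still between calls to the robot, and variables do not carry over. Pictures are saved under pics/ and viewed, and the job is handed in when it is done.

Besides the shell and the picture viewer there is one more tool, called after "Request:" as name(argument=value, ...) on one line, values as JSON. carry_out: Moves the arm, as the interface text tells. Its arguments: {"type":"object","properties":{"rows":{"type":"string"},"newtons":{"type":"number"}},"required":["rows"]}

```bash
ls; mkdir -p pics; python3 - <<'E'
from rig import *
import cv2
print(observe()); print(nose_length)
for n in ["scene","top","wrist"]:
    p=camera_params(n); print(n,p)
    cv2.imwrite(f"pics/{n}0.png",camera(n)[:,:,::-1])
E
```

```text
pics
{'time_s': 0.0, 'joint_pos': array([-1.28309324e+00,  8.79554705e-02,  1.37222753e+00,  1.10849358e-05,
        1.68361647e+00, -1.03052386e-01]), 'qvel': array([ 0.00043876, -0.00166671, -0.00029544, -0.00114742, -0.0002975 ,
       -0.00013547]), 'joint_torque': array([-1.29118296e-03, -3.40178096e+01, -3.02427399e+01,  7.14873383e-02,
        3.28594493e-02, -1.74272823e-04]), 'position': array([ 0.20936564, -0.5080402 ,  0.22131745]), 'ee_rot': array([-0.13649874, -0.69358509, -0.13805327,  0.6937212 ]), 'contact_force': array([-0.47732397, -0.22542272,  0.23452714]), 'torque': array([-0.02657727, -0.01569343,  0.04105059]), 'grip_width': 0.09398114274628665}
0.017
scene {'fx': 556.8111199027322, 'fy': 556.8111199027322, 'cx': 326.83003857124277, 'cy': 236.11410370695518, 'k1': -0.02636565558810584, 'T': array([[-0.80305868, -0.41851854,  0.42419215,  0.11382692],
       [-0.59560599,  0.58609084, -0.5493187 ,  0.60211566],
       [-0.01871507, -0.69378654, -0.71993749,  0.80029145],
       [ 0.        ,  0.        ,  0.        ,  1.        ]])}
top {'fx': 533.9503059996631, 'fy': 533.9503059996631, 'cx': 324.4680542946941, 'cy': 240.12805848647332, 'k1': 0.005675300923084683, 'T': array([[ 0.01235294, -0.98685548,  0.16113245,  0.36529393],
       [-0.99957583, -0.01643755, -0.02404102,  0.08761757],
       [ 0.02637363, -0.16076713, -0.98663994,  0.9410478 ],
       [ 0.        ,  0.        ,  0.        ,  1.        ]])}
wrist {'fx': 351.03121747147395, 'fy': 351.03121747147395, 'cx': 316.97200352550385, 'cy': 239.2772311452153, 'k1': -0.05215547891842632, 'T': array([[ 0.38216324, -0.88942832, -0.25073598,  0.28113494],
       [-0.92409294, -0.36837447, -0.10174714, -0.48015887],
       [-0.00186794,  0.27058737, -0.96269361,  0.38268132],
       [ 0.        ,  0.        ,  0.        ,  1.        ]])}
```

View pics/scene0.png

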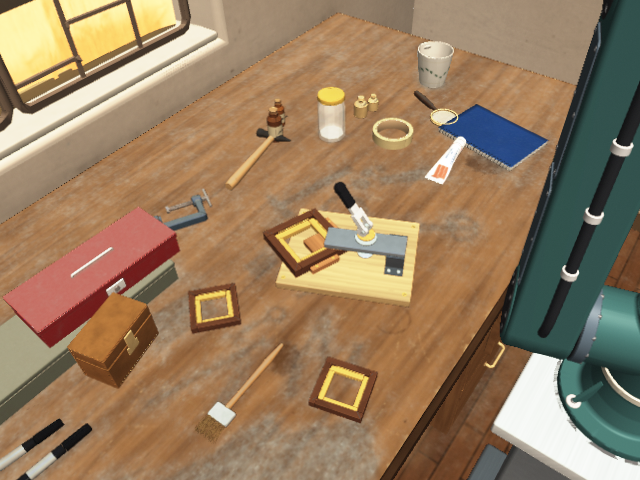

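View pics/top0.png

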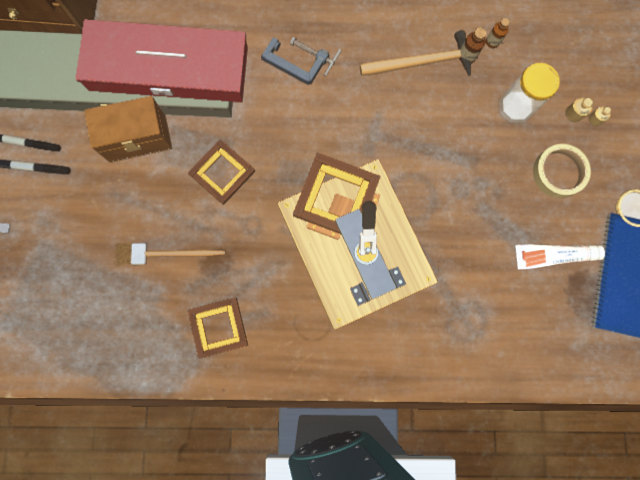

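View pics/wrist0.png

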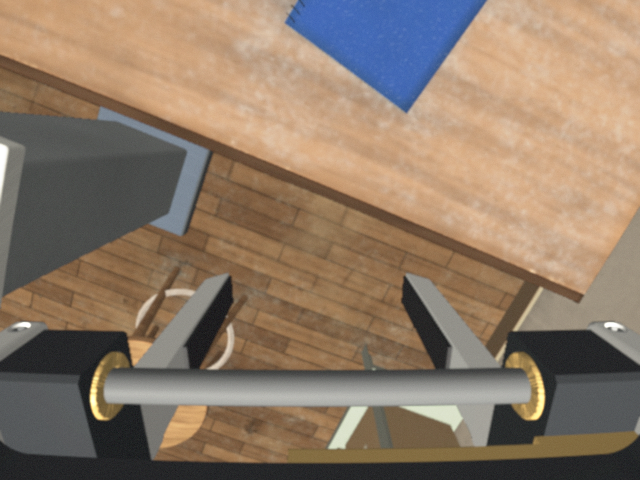

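The jig is at about (367,255) in the top view and (365,235) in the scene view. The lever leans roughly toward the frame, away from the robot. I'll zoom in next.

```bash
cat > h.py <<'E'
import numpy as np, cv2
from rig import *
from scipy.spatial.transform import Rotation as R
def ray(p,u,v):
    d=np.array([(u-p['cx'])/p['fx'],(v-p['cy'])/p['fy']]); s=d.copy()
    for _ in range(20): s=d/(1+p['k1']*(s@s))
    T=np.array(p['T']); r=T[:3,:3]@np.array([s[0],s[1],1]); return T[:3,3],r/np.linalg.norm(r)
def onz(p,u,v,z):
    o,r=ray(p,u,v); return o+r*(z-o[2])/r[2]
def proj(p,X):
    T=np.array(p['T']); c=T[:3,:3].T@(np.asarray(X)-T[:3,3]); s=c[:2]/c[2]; s=s*(1+p['k1']*(s@s))
    return np.array([p['fx']*s[0]+p['cx'],p['fy']*s[1]+p['cy']])
def tri(*prs):
    A=np.zeros((3,3));b=np.zeros(3)
    for o,r in prs:
        M=np.eye(3)-np.outer(r,r);A+=M;b+=M@o
    X=np.linalg.solve(A,b)
    return X,[np.linalg.norm((np.eye(3)-np.outer(r,r))@(X-o)) for o,r in prs]
def rot(q): return R.from_quat([q[1],q[2],q[3],q[0]])
E
python3 - <<'E'
import cv2
a=cv2.imread('pics/top0.png')[140:340,270:450]; cv2.imwrite('pics/top0z.png',cv2.resize(a,None,fx=3,fy=3,interpolation=cv2.INTER_CUBIC))
a=cv2.imread('pics/scene0.png')[170:310,255:430]; cv2.imwrite('pics/scene0z.png',cv2.resize(a,None,fx=4,fy=4,interpolation=cv2.INTER_CUBIC))
E
```

```text
(no output)
```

View pics/top0z.png

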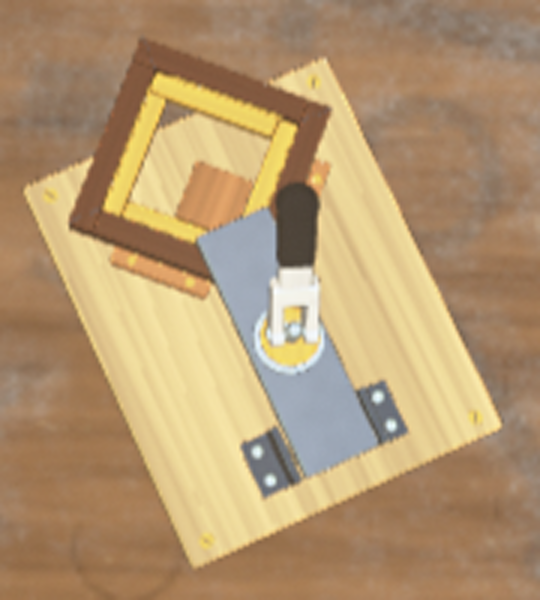

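View pics/scene0z.png

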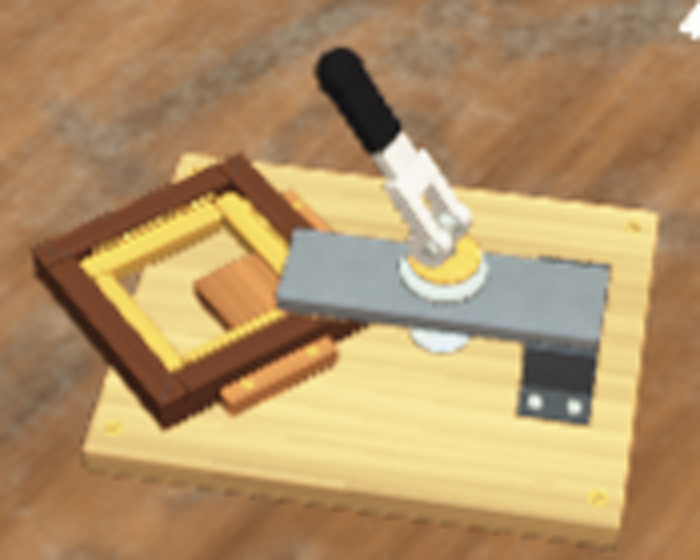

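```bash
python3 - <<'E'
from h import *
t=camera_params('top');s=camera_params('scene')
Z=lambda x,y:(270+x/3,140+y/3); S=lambda x,y:(255+x/4,170+y/4)
c=[onz(t,*Z(*q),.053) for q in [(197,238),(268,207),(380,443),(305,475)]]
for q in c: print(q.round(4))
print('barcentre top',np.mean(c,0))
c2=[onz(s,*S(*q),.053) for q in [(296,229),(610,265),(604,340),(278,305)]]
for q in c2: print(q.round(4))
print('barcentre scene',np.mean(c2,0))
print('pin',tri(ray(t,*Z(293,328)),ray(s,*S(440,240))))
print('tip',tri(ray(t,*Z(298,195)),ray(s,*S(340,70))))
# board corners z=.018
b=[onz(t,*Z(*q),.018) for q in [(25,187),(325,60),(500,430),(195,567)]]
for q in b: print('board',q.round(4))
for n,p in(('top',t),('scene',s)):
    im=cv2.imread(f'pics/{n}0.png'); h=im.max(2)
    m=(h<60).astype(np.uint8); nb,l,st,ce=cv2.connectedComponentsWithStats(m)
    for i in range(1,nb):
        if st[i,4]>80 and 250<ce[i,0]<450 and 150<ce[i,1]<320: print(n,st[i],ce[i])
E
```

```text
[0.5464 0.0474 0.053 ]
[0.5651 0.0072 0.053 ]
[ 0.432  -0.0554  0.053 ]
[ 0.4137 -0.0136  0.053 ]
barcentre top [ 0.48931396 -0.00360217  0.053     ]
[0.5647 0.0108 0.053 ]
[ 0.4319 -0.0549  0.053 ]
[ 0.41  -0.013  0.053]
[0.5422 0.0551 0.053 ]
barcentre scene [ 0.48721701 -0.00049023  0.053     ]
pin (array([ 0.49309484, -0.00438819,  0.07509894]), [np.float64(0.0005746955831111897), np.float64(0.0005746955831110932)])
tip (array([0.54765113, 0.00064367, 0.15414872]), [np.float64(0.0012535730734198473), np.float64(0.0012535730734196864)])
board [0.5824 0.1476 0.018 ]
board [ 0.6638 -0.0301  0.018 ]
board [ 0.4432 -0.1309  0.018 ]
board [0.3627 0.0453 0.018 ]
scene [334 182  21  26 266] [343.93233083 194.2443609 ]
```

```bash
python3 - <<'E'
from h import *
o=observe(); print(rot(o['ee_rot']).as_matrix().round(3)); 
M=rot(o['ee_rot']).as_matrix(); p=camera_params('wrist');T=np.array(p['T'])
print('cam in tool',M.T@(T[:3,3]-o['position']), M.T@T[:3,:3])
tgt=np.array([.4883+.045,-.002+.002,.25]); print(M.T@(tgt-o['position'])*100)
E
```

```text
[[-0.     0.381 -0.925]
 [ 0.002 -0.925 -0.381]
 [-1.    -0.002 -0.   ]]
cam in tool [-0.16122841  0.00118143 -0.07703669] [[-5.53921688e-05 -2.70754124e-01  9.62648535e-01]
 [ 9.99999107e-01  1.27030382e-03  4.14826494e-04]
 [-1.33517209e-03  9.62647698e-01  2.70753812e-01]]
[ -2.77713255 -34.65236973 -49.30794597]
```

Request:
carry_out(rows="50 -0.2 -2.8 -4 0 0 0;50 -0.2 -2.8 -4 0 0 0;50 -0.2 -2.8 -4 0 0 0;50 -0.2 -2.8 -4 0 0 0;50 -0.2 -2.8 -4 0 0 0;50 -0.2 -2.8 -4 0 0 0;50 -0.2 -2.8 -4 0 0 0;50 -0.2 -2.8 -4 0 0 0;50 -0.2 -2.8 -4 0 0 0;50 -0.2 -2.8 -4 0 0 0;50 -0.2 -2.8 -4 0 0 0;50 -0.2 -2.8 -4 0 0 0")

```text
time_s: 1.35
position: [0.5259, -0.0131, 0.2463]
ee_rot: [-0.137, -0.694, -0.137, 0.694]
contact_force: [0.9, -0.8, 1.2]
grip_width: 0.0472
```

Request:
carry_out(rows="50 0 0 0 -8.5 0 0;50 0 0 0 -8.5 0 0;50 0 0 0 -8.5 0 0;50 0 0 0 -8.5 0 0;50 0 0 0 -8.5 0 0;50 0 0 0 -8.5 0 0;50 0 0 0 -8.5 0 0;50 0 0 0 -8.5 0 0;50 0 0 0 -8.5 0 0;50 0 0 0 -8.5 0 0;50 0 0 0 -8.5 0 0;50 0 0 0 -8.5 0 0")

```text
time_s: 2.55
position: [0.5251, -0.015, 0.246]
ee_rot: [0.626, 0.328, 0.627, -0.328]
contact_force: [1.5, -0.0, 0.3]
grip_width: 0.0468
```

Request:
carry_out(rows="50 0 0 0 -8.5 0 0;50 0 0 0 -8.5 0 0;50 0 0 0 -8.5 0 0;50 0 0 0 -8.5 0 0;50 0 0 0 -8.5 0 0;50 0 0 0 -8.5 0 0;50 0 0 0 -7 0 0;50 0 0 0 0 0 0;50 0 0 0 0 0 0")

```text
time_s: 3.45
position: [0.5252, -0.015, 0.2462]
ee_rot: [0.707, -0.014, 0.707, 0.014]
contact_force: [-0.4, 0.3, -0.5]
grip_width: 0.0473
```

```bash
cat > look.py <<'E'
import sys
from h import *
o=observe(); M=rot(o['ee_rot']).as_matrix(); p=camera_params('wrist')
cv2.imwrite(f'pics/{sys.argv[1]}.png',camera('wrist')[:,:,::-1])
import pickle; pickle.dump(p,open(f'pics/{sys.argv[1]}.pkl','wb'))
print(o['time_s'],o['position'],o['joint_pos'].round(3),o['contact_force'].round(2),o['torque'].round(3),o['grip_width']); print(M.round(3), 'zaz',np.arctan2(M[1,2],M[0,2]))
E
python3 look.py w1
```

```text
3.45 [ 0.52521761 -0.01502209  0.24616719] [-0.136  0.029  1.385 -0.     1.728 -1.746] [-0.39  0.28 -0.49] [ 0.038 -0.16  -0.022] 0.047264081639427837
[[-0.001 -0.039  0.999]
 [ 0.     0.999  0.039]
 [-1.     0.    -0.001]] zaz 0.03912117381715099
```

View pics/w1.png

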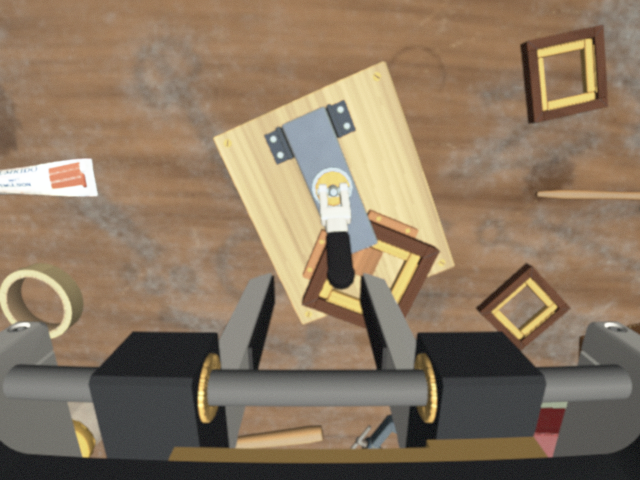

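```bash
python3 - <<'E'
from h import *
import pickle
a=cv2.imread('pics/w1.png')[90:300,260:420]; cv2.imwrite('pics/w1z.png',cv2.resize(a,None,fx=3.5,fy=2.8*1.25/1,interpolation=cv2.INTER_CUBIC)[:600])
E
```

```text
(no output)
```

View pics/w1z.png

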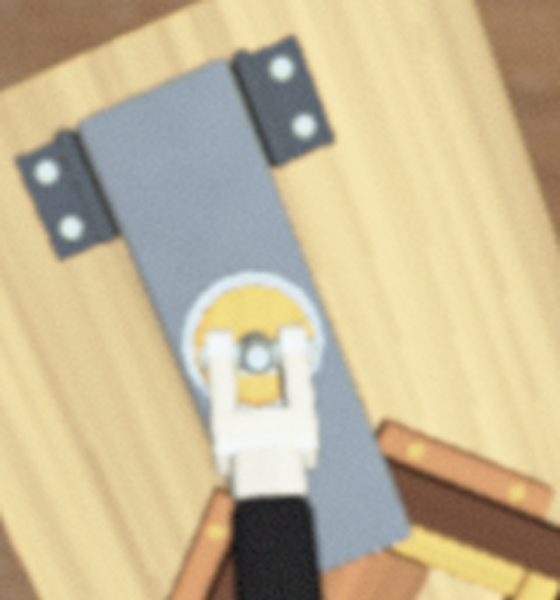

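```bash
python3 - <<'E'
from h import *
import pickle
p=pickle.load(open('pics/w1.pkl','rb'));Z=lambda x,y:(260+x/3.5,90+y/3.5)
t=camera_params('top');s=camera_params('scene')
for z in (.056,.060): print('washer',z,onz(p,*Z(253,340),z))
print('pin',onz(p,*Z(257,350),.085), 'tail',onz(p,*Z(78,125),.053),onz(p,*Z(232,60),.053),'nose',onz(p,*Z(410,538),.053),onz(p,*Z(318,572),.053))
m=(cv2.imread('pics/w1.png').max(2)<60).astype(np.uint8); nb,l,st,ce=cv2.connectedComponentsWithStats(m)
for i in range(1,nb):
    if 300<ce[i,0]<380 and 200<ce[i,1]<300 and st[i,4]>300:
        print(st[i],ce[i]); x0,y0,w,h=st[i][:4]
        for f in (.1,.3,.5,.7,.85):
            r=int(y0+f*h); xs=np.where(l[r]==i)[0]; print(r,xs.min(),xs.max())
print('tip',onz(p,341,272,.157),'sleeve mid',onz(p,338,240,.144))
print('3view tip',tri(ray(p,341,275),ray(t,369.3,205),ray(s,340,187.5)))
print('3view pin',tri(ray(p,333.4,190),ray(t,367.7,249.3),ray(s,365,230)))
E
```

```text
washer 0.056 [ 0.48907543 -0.00282816  0.056     ]
washer 0.06 [ 0.48857664 -0.0030224   0.06      ]
pin [ 0.48803607 -0.00305154  0.085     ] tail [ 0.43202891 -0.0540202   0.053     ] [ 0.41328918 -0.01231503  0.053     ] nose [0.54689229 0.04767255 0.053     ] [0.55873731 0.02066913 0.053     ]
[ 326  232   28   56 1245] [338.84578313 259.85060241]
237 327 348
248 326 349
260 328 350
271 328 352
279 329 352
tip [0.54057114 0.0022598  0.157     ] sleeve mid [ 5.19020085e-01 -5.09004907e-04  1.44000000e-01]
3view tip (array([0.54596794, 0.00183215, 0.15531066]), [np.float64(0.00228060953219477), np.float64(0.0025133536879614555), np.float64(0.0005743942654416123)])
3view pin (array([ 0.49129679, -0.00316101,  0.07724732]), [np.float64(0.002267826018377801), np.float64(0.0016378454712579617), np.float64(0.0014432574516696727)])
```

Request:
carry_out(rows="50 0 1.5 0.9 -2.3 0 0;50 3 0 0 0 0 0;50 3 0 0 0 0 0;50 3 0 0 0 0 0;40 1.3 0 0 0 0 0;34 0 0 0 0 0 0;34 0 0 0 0 0 0;34 0 0 0 0 0 0")

```text
time_s: 4.3
position: [0.535, 0.0002, 0.1457]
ee_rot: [0.708, -0.029, 0.705, 0.029]
contact_force: [-0.4, 0.5, 0.3]
grip_width: 0.032
```

```bash
python3 look.py w2; python3 - <<'E'
from h import *
cv2.imwrite('pics/s2.png',cv2.resize(camera('scene')[120:320,230:450,::-1],None,fx=3,fy=3))
E
```

```text
4.3 [5.34968988e-01 1.50061012e-04 1.45663514e-01] [-0.106  0.079  1.533 -0.     1.526 -1.758] [-0.39  0.46  0.33] [ 0.036 -0.142 -0.046] 0.03202934544514812
[[ 0.004 -0.081  0.997]
 [-0.001  0.997  0.081]
 [-1.    -0.001  0.004]] zaz 0.08152848517572436
```

View pics/w2.png

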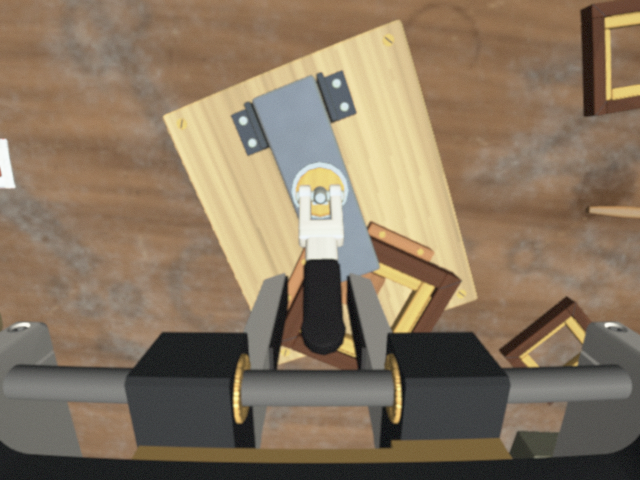

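View pics/s2.png

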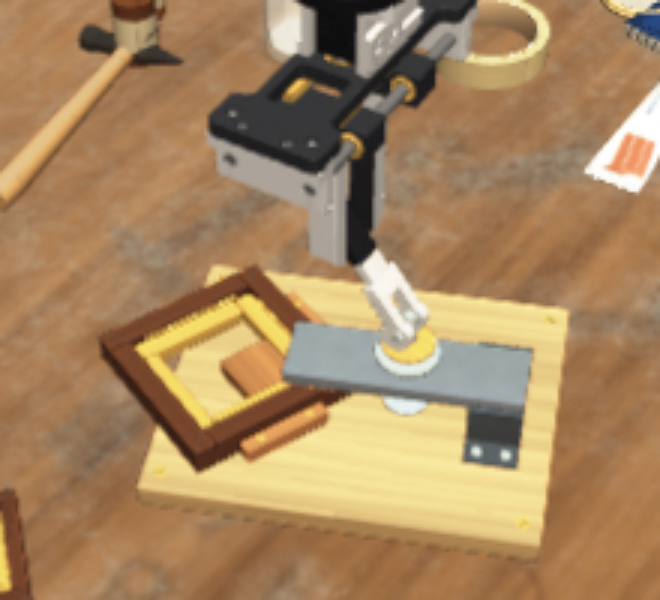

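```bash
cat > st.py <<'E'
from h import *
A=np.array([.4885,-.003])
o=observe(); M=rot(o['ee_rot']).as_matrix(); d=o['position'][:2]-A; F=o['contact_force']; T=o['torque']
r=np.hypot(*d); a=np.arctan2(d[1],d[0]); za=np.arctan2(M[1,2],M[0,2])
e=np.array([np.cos(za),np.sin(za)]); tc=np.array([-e[1],e[0]])
print('t %.2f r %.1f az %.3f toolaz %.3f z %.4f q6 %.2f | Fccw %.2f Frad %.2f Fz %.2f Mz %.3f | Tbolt %.3f -> N@45 %.2f grip %.4f'%(o['time_s'],r*1e3,a,za,o['position'][2],o['joint_pos'][5],F[:2]@tc,F[:2]@e,F[2],T[2],d[0]*F[1]-d[1]*F[0]+T[2],(d[0]*F[1]-d[1]*F[0]+T[2])/.045,o['grip_width']))
E
python3 st.py
```

```text
t 4.40 r 46.4 az 0.068 toolaz 0.082 z 0.1454 q6 -1.76 | Fccw 0.30 Frad 0.30 Fz -0.14 Mz 0.004 | Tbolt 0.018 -> N@45 0.41 grip 0.0319
```

Request:
carry_out(rows="34 0.1 -0.3 -0.1 0 0 0;34 0 -0.2 0 0 0 0;34 0 0 0 0 0 0")

```text
time_s: 4.7
position: [0.5335, -0.0045, 0.1431]
ee_rot: [0.707, -0.029, 0.706, 0.029]
contact_force: [0.5, 2.3, 1.4]
grip_width: 0.0319
```

```bash
python3 st.py
```

```text
t 4.70 r 45.0 az -0.033 toolaz 0.082 z 0.1431 q6 -1.77 | Fccw 2.23 Frad 0.72 Fz 1.35 Mz 0.013 | Tbolt 0.116 -> N@45 2.58 grip 0.0319
```

Request:
carry_out(rows="34 0.01 -0.4 -0.02 5 0 0;34 0.01 -0.4 -0.02 5 0 0;34 0.01 -0.4 -0.02 5 0 0")

```text
time_s: 5.0
position: [0.5324, -0.016, 0.1424]
ee_rot: [0.704, 0.065, 0.704, -0.064]
contact_force: [0.0, 3.3, 0.8]
grip_width: 0.0321
```

```bash
python3 st.py
```

```text
t 5.00 r 45.8 az -0.287 toolaz -0.183 z 0.1424 q6 -1.53 | Fccw 3.23 Frad -0.58 Fz 0.83 Mz -0.024 | Tbolt 0.120 -> N@45 2.67 grip 0.0321
```

Request:
carry_out(rows="34 0.01 -0.4 -0.02 5 0 0;34 0.01 -0.4 -0.02 5 0 0;34 0.02 -0.4 -0.02 5 0 0;34 0.01 -0.4 -0.02 5 0 0")

```text
time_s: 5.4
position: [0.5264, -0.0307, 0.1415]
ee_rot: [0.682, 0.186, 0.683, -0.185]
contact_force: [-0.6, 3.4, 0.1]
grip_width: 0.0317
```

```bash
python3 st.py
```

```text
t 5.40 r 46.9 az -0.632 toolaz -0.532 z 0.1415 q6 -1.21 | Fccw 2.62 Frad -2.21 Fz 0.15 Mz -0.013 | Tbolt 0.099 -> N@45 2.20 grip 0.0317
```

Request:
carry_out(rows="34 0.01 -0.4 -0.02 5 0 0;34 0.02 -0.4 -0.02 5 0 0;34 0.02 -0.4 -0.02 5 0 0;34 0.01 -0.4 -0.02 5 0 0")

```text
time_s: 5.8
position: [0.5162, -0.0428, 0.1408]
ee_rot: [0.639, 0.302, 0.64, -0.301]
contact_force: [1.0, 3.0, -0.3]
grip_width: 0.0322
```

```bash
python3 st.py
```

```text
t 5.80 r 48.5 az -0.963 toolaz -0.881 z 0.1408 q6 -0.88 | Fccw 2.71 Frad -1.69 Fz -0.30 Mz 0.037 | Tbolt 0.162 -> N@45 3.59 grip 0.0322
```

Request:
carry_out(rows="34 0.01 -0.4 -0.11 5 0 0;34 0.02 -0.4 -0.11 5 0 0;34 0.02 -0.4 -0.11 5 0 0;34 0.01 -0.4 -0.1 5 0 0")

```text
time_s: 6.2
position: [0.5011, -0.0482, 0.1406]
ee_rot: [0.578, 0.409, 0.577, -0.407]
contact_force: [1.1, 1.7, -1.1]
grip_width: 0.0321
```

```bash
python3 st.py
```

```text
t 6.20 r 46.9 az -1.298 toolaz -1.230 z 0.1406 q6 -0.55 | Fccw 1.59 Frad -1.29 Fz -1.09 Mz -0.004 | Tbolt 0.066 -> N@45 1.47 grip 0.0321
```

Request:
carry_out(rows="34 0.01 -0.4 -0.06 5 0 0;34 0.02 -0.4 -0.06 5 0 0;34 0.02 -0.4 -0.06 5 0 0")

```text
time_s: 6.5
position: [0.4892, -0.0496, 0.1401]
ee_rot: [0.52, 0.481, 0.519, -0.479]
contact_force: [2.0, 1.6, -0.8]
grip_width: 0.032
```

```bash
python3 st.py
```

```text
t 6.50 r 46.6 az -1.556 toolaz -1.492 z 0.1401 q6 -0.30 | Fccw 2.10 Frad -1.42 Fz -0.79 Mz 0.011 | Tbolt 0.104 -> N@45 2.31 grip 0.0320
```

Request:
carry_out(rows="34 0.01 -0.4 -0.06 5 0 0;34 0.02 -0.4 -0.06 5 0 0;34 0.02 -0.4 -0.06 5 0 0")

```text
time_s: 6.8
position: [0.4774, -0.0478, 0.1396]
ee_rot: [0.453, 0.544, 0.452, -0.543]
contact_force: [3.3, 1.5, -0.1]
grip_width: 0.0321
```

```bash
python3 st.py
```

```text
t 6.80 r 46.2 az -1.814 toolaz -1.754 z 0.1396 q6 -0.04 | Fccw 3.01 Frad -2.04 Fz -0.09 Mz 0.034 | Tbolt 0.168 -> N@45 3.72 grip 0.0321
```

Request:
carry_out(rows="34 0.01 -0.4 -0.06 3.5 0 0;34 0.01 -0.4 -0.06 3.5 0 0;34 0.02 -0.4 -0.06 4 0 0")

```text
time_s: 7.1
position: [0.4663, -0.0436, 0.1393]
ee_rot: [0.399, 0.585, 0.397, -0.584]
contact_force: [2.9, 0.3, -0.2]
grip_width: 0.032
```

```bash
python3 st.py
```

```text
t 7.10 r 46.3 az -2.070 toolaz -1.946 z 0.1393 q6 0.16 | Fccw 2.62 Frad -1.35 Fz -0.18 Mz -0.016 | Tbolt 0.096 -> N@45 2.14 grip 0.0320
```

Request:
carry_out(rows="34 0.01 -0.4 -0.07 5 0 0;34 0.02 -0.4 -0.07 5 0 0;34 0.02 -0.4 -0.07 5 0 0")

```text
time_s: 7.4
position: [0.4566, -0.0366, 0.1388]
ee_rot: [0.319, 0.632, 0.317, -0.631]
contact_force: [3.7, 0.1, -1.9]
grip_width: 0.0319
```

```bash
python3 st.py; python3 look.py w3
```

```text
t 7.40 r 46.3 az -2.331 toolaz -2.208 z 0.1388 q6 0.43 | Fccw 2.98 Frad -2.28 Fz -1.93 Mz 0.049 | Tbolt 0.173 -> N@45 3.85 grip 0.0319
7.4 [ 0.45656437 -0.03656604  0.13883747] [-0.204 -0.09   1.714 -0.     1.514  0.434] [ 3.75  0.06 -1.93] [-0.061 -0.509  0.049] 0.03185218082945344
[[ 0.003  0.804 -0.595]
 [-0.001 -0.595 -0.804]
 [-1.     0.003 -0.001]] zaz -2.2082678768471844
```

View pics/w3.png

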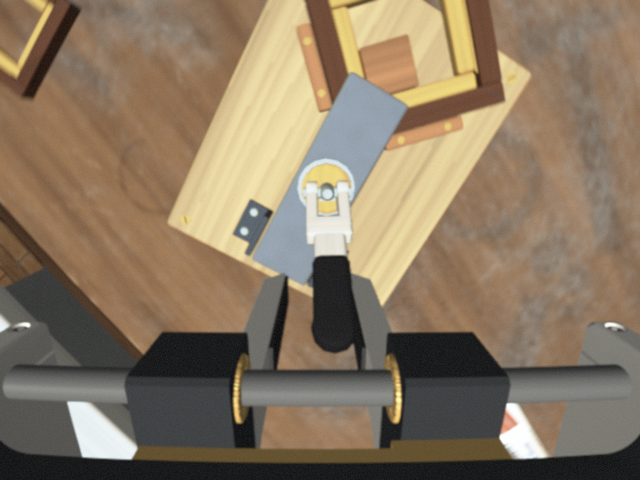

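Request:
carry_out(rows="34 0.01 -0.4 -0.07 5 0 0;34 0.02 -0.4 -0.07 5 0 0")

```text
time_s: 7.65
position: [0.4512, -0.0306, 0.1385]
ee_rot: [0.263, 0.657, 0.262, -0.656]
contact_force: [2.4, -1.2, -0.3]
grip_width: 0.0322
```

```bash
python3 st.py
```

```text
t 7.65 r 46.4 az -2.505 toolaz -2.381 z 0.1385 q6 0.62 | Fccw 2.51 Frad -0.90 Fz -0.30 Mz 0.007 | Tbolt 0.117 -> N@45 2.61 grip 0.0322
```

Request:
carry_out(rows="34 0.01 -0.4 -0.07 5 0 0;34 0.02 -0.4 -0.07 5 0 0")

```text
time_s: 7.85
position: [0.4469, -0.0238, 0.1382]
ee_rot: [0.205, 0.678, 0.203, -0.676]
contact_force: [3.4, -1.2, -0.9]
grip_width: 0.0319
```

```bash
python3 st.py
```

```text
t 7.85 r 46.5 az -2.678 toolaz -2.556 z 0.1382 q6 0.81 | Fccw 2.88 Frad -2.12 Fz -0.95 Mz 0.062 | Tbolt 0.183 -> N@45 4.07 grip 0.0319
```

Request:
carry_out(rows="34 0.01 -0.4 -0.07 5 0 0;34 0.02 -0.4 -0.07 5 0 0")

```text
time_s: 8.05
position: [0.444, -0.0164, 0.138]
ee_rot: [0.145, 0.693, 0.144, -0.692]
contact_force: [1.3, -1.2, -1.1]
grip_width: 0.0321
```

```bash
python3 st.py
```

```text
t 8.05 r 46.5 az -2.850 toolaz -2.730 z 0.1380 q6 1.00 | Fccw 1.67 Frad -0.73 Fz -1.14 Mz 0.062 | Tbolt 0.135 -> N@45 2.99 grip 0.0321
```

Request:
carry_out(rows="34 0.01 -0.4 -0.07 5 0 0;34 0.02 -0.4 -0.07 5 0 0")

```text
time_s: 8.25
position: [0.4423, -0.0086, 0.1377]
ee_rot: [0.084, 0.703, 0.083, -0.702]
contact_force: [3.2, -2.2, -0.9]
grip_width: 0.0319
```

```bash
python3 st.py
```

```text
t 8.25 r 46.5 az -3.020 toolaz -2.905 z 0.1377 q6 1.19 | Fccw 2.87 Frad -2.56 Fz -0.92 Mz 0.034 | Tbolt 0.153 -> N@45 3.40 grip 0.0319
```

Request:
carry_out(rows="34 0.01 -0.4 -0.07 5 0 0;34 0.01 -0.4 -0.07 5 0 0")

```text
time_s: 8.45
position: [0.442, -0.0009, 0.1375]
ee_rot: [0.023, 0.707, 0.021, -0.706]
contact_force: [1.8, -3.0, -0.1]
grip_width: 0.032
```

```bash
python3 st.py
```

```text
t 8.45 r 46.5 az 3.096 toolaz -3.080 z 0.1375 q6 1.38 | Fccw 3.10 Frad -1.61 Fz -0.14 Mz 0.058 | Tbolt 0.194 -> N@45 4.30 grip 0.0320
```

Request:
carry_out(rows="34 0.01 -0.4 -0.07 5 0 0;34 0.01 -0.4 -0.07 5 0 0")

```text
time_s: 8.65
position: [0.443, 0.0067, 0.1372]
ee_rot: [-0.038, 0.706, -0.041, -0.706]
contact_force: [1.8, -3.7, 0.1]
grip_width: 0.0321
```

```bash
python3 st.py
```

```text
t 8.65 r 46.6 az 2.931 toolaz 3.029 z 0.1372 q6 1.57 | Fccw 3.49 Frad -2.21 Fz 0.08 Mz 0.072 | Tbolt 0.223 -> N@45 4.96 grip 0.0321
```

Request:
carry_out(rows="34 0.01 -0.4 -0.07 5 0 0;34 0.02 -0.4 -0.07 5 0 0")

```text
time_s: 8.85
position: [0.4452, 0.0141, 0.137]
ee_rot: [-0.1, 0.7, -0.103, -0.7]
contact_force: [-1.1, -5.7, 0.5]
grip_width: 0.0319
```

```bash
python3 st.py
```

```text
t 8.85 r 46.6 az 2.767 toolaz 2.854 z 0.1370 q6 1.77 | Fccw 5.80 Frad -0.54 Fz 0.50 Mz 0.070 | Tbolt 0.337 -> N@45 7.49 grip 0.0319
```

Request:
carry_out(rows="34 0.01 -0.4 -0.07 5 0 0;34 0.02 -0.4 -0.07 5 0 0")

```text
time_s: 9.05
position: [0.4485, 0.0209, 0.1368]
ee_rot: [0.16, -0.688, 0.164, 0.688]
contact_force: [-3.7, -5.4, 3.0]
grip_width: 0.0319
```

```bash
python3 st.py
```

```text
t 9.05 r 46.6 az 2.604 toolaz 2.679 z 0.1368 q6 1.96 | Fccw 6.46 Frad 0.90 Fz 2.99 Mz 0.027 | Tbolt 0.330 -> N@45 7.33 grip 0.0319
```

Resistance is climbing, with washer contact at about az -3.0, and is now near 7.5 N. I'll take tiny steps from here to average the readings.

Request:
carry_out(rows="34 0 -0.08 -0.01 0 0 0")

```text
time_s: 9.15
position: [0.4488, 0.0219, 0.1368]
ee_rot: [0.159, -0.688, 0.163, 0.689]
contact_force: [-3.0, -4.7, 2.7]
grip_width: 0.0321
```

```bash
python3 st.py
```

```text
t 9.15 r 46.9 az 2.580 toolaz 2.682 z 0.1368 q6 1.96 | Fccw 5.52 Frad 0.62 Fz 2.74 Mz -0.010 | Tbolt 0.250 -> N@45 5.56 grip 0.0321
```

Request:
carry_out(rows="34 0 -0.05 -0.01 0 0 0")

```text
time_s: 9.25
position: [0.449, 0.0223, 0.1368]
ee_rot: [0.159, -0.688, 0.162, 0.689]
contact_force: [-3.6, -4.6, 3.5]
grip_width: 0.0324
```

```bash
python3 st.py
```

```text
t 9.25 r 46.9 az 2.572 toolaz 2.683 z 0.1368 q6 1.96 | Fccw 5.66 Frad 1.17 Fz 3.52 Mz 0.057 | Tbolt 0.327 -> N@45 7.26 grip 0.0324
```

Request:
carry_out(rows="34 0 -0.05 -0.01 0 0 0")

```text
time_s: 9.35
position: [0.4491, 0.0226, 0.1368]
ee_rot: [0.159, -0.688, 0.163, 0.689]
contact_force: [-3.3, -4.8, 4.1]
grip_width: 0.032
```

```bash
python3 st.py
```

```text
t 9.35 r 46.9 az 2.566 toolaz 2.683 z 0.1368 q6 1.96 | Fccw 5.81 Frad 0.82 Fz 4.07 Mz 0.002 | Tbolt 0.277 -> N@45 6.15 grip 0.0320
```

Request:
carry_out(rows="34 -0.03 -0.16 -0.02 2 0 0;34 0 -0.16 -0.02 2 0 0")

```text
time_s: 9.55
position: [0.4507, 0.0249, 0.1368]
ee_rot: [0.183, -0.682, 0.187, 0.683]
contact_force: [-3.8, -5.7, 3.0]
grip_width: 0.0322
```

```bash
python3 st.py
```

```text
t 9.55 r 47.0 az 2.505 toolaz 2.612 z 0.1368 q6 2.03 | Fccw 6.89 Frad 0.42 Fz 3.05 Mz 0.030 | Tbolt 0.354 -> N@45 7.87 grip 0.0322
```

Request:
carry_out(rows="34 -0.02 -0.16 -0.02 2 0 0")

```text
time_s: 9.65
position: [0.4516, 0.0262, 0.1368]
ee_rot: [0.195, -0.678, 0.199, 0.68]
contact_force: [-3.5, -6.2, 0.9]
grip_width: 0.0321
```

```bash
python3 st.py
```

```text
t 9.65 r 47.1 az 2.472 toolaz 2.577 z 0.1368 q6 2.07 | Fccw 7.07 Frad -0.38 Fz 0.89 Mz 0.055 | Tbolt 0.384 -> N@45 8.53 grip 0.0321
```

Request:
carry_out(rows="34 -0.01 -0.12 -0.02 1.5 0 0")

```text
time_s: 9.75
position: [0.4523, 0.0272, 0.1368]
ee_rot: [0.204, -0.676, 0.208, 0.677]
contact_force: [-3.8, -5.4, 1.7]
grip_width: 0.0322
```

```bash
python3 st.py
```

```text
t 9.75 r 47.1 az 2.447 toolaz 2.551 z 0.1368 q6 2.10 | Fccw 6.62 Frad 0.12 Fz 1.68 Mz 0.041 | Tbolt 0.351 -> N@45 7.81 grip 0.0322
```

Request:
carry_out(rows="34 0 0.3 0 0 0 0;34 0 0.2 0 0 0 0;34 0 0 0 0 0 0")

```text
time_s: 10.05
position: [0.4509, 0.0253, 0.1369]
ee_rot: [0.206, -0.677, 0.205, 0.677]
contact_force: [0.1, -1.0, -0.1]
grip_width: 0.032
```

```bash
python3 look.py w4 ; python3 - <<'E'
from h import *
a=[]
for i in range(8):
    o=observe(); camera('wrist' if i else 'top'); a.append(np.r_[o['contact_force'],o['torque']])
a=np.array(a); print(a.mean(0).round(3),a.std(0).round(3))
E
python3 st.py
```

```text
10.05 [0.45094635 0.02531921 0.13689501] [-0.07  -0.101  1.728  0.     1.514  2.091] [ 0.05 -0.99 -0.1 ] [-0.061  0.025  0.06 ] 0.03197914900776525
[[ 0.    -0.556 -0.831]
 [ 0.    -0.831  0.556]
 [-1.    -0.     0.   ]] zaz 2.5518162765328087
[-0.725 -1.032 -0.287 -0.094  0.063  0.016] [0.37  0.531 0.366 0.038 0.022 0.019]
t 10.50 r 47.1 az 2.492 toolaz 2.552 z 0.1369 q6 2.09 | Fccw 1.50 Frad -0.81 Fz 0.62 Mz 0.052 | Tbolt 0.120 -> N@45 2.66 grip 0.0319
```

View pics/w4.png

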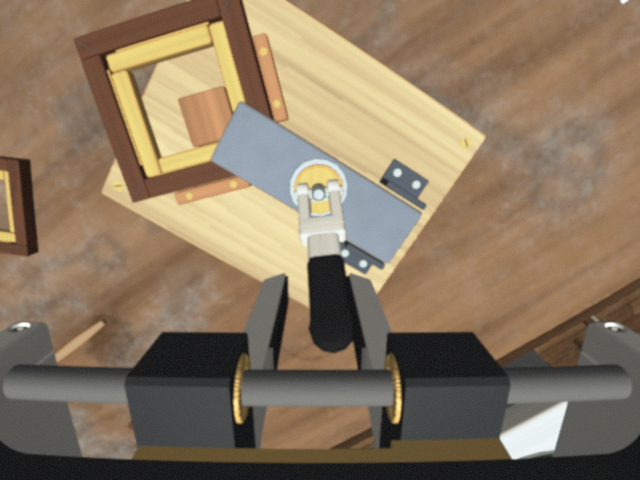

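Request:
carry_out(rows="34 0 0.25 0 0 0 0;34 0 0 0 0 0 0")

```text
time_s: 10.7
position: [0.4496, 0.0234, 0.137]
ee_rot: [-0.206, 0.677, -0.205, -0.677]
contact_force: [-0.4, -1.0, -0.2]
grip_width: 0.0318
```

```bash
python3 - <<'E'
from h import *
a=[]
for i in range(10):
    o=observe(); camera('wrist' if i else 'top'); a.append(np.r_[o['contact_force'],o['torque']])
a=np.array(a); print(a.mean(0).round(3),a.std(0).round(3))
E
python3 st.py
```

```text
[-0.083  0.17  -0.089  0.077  0.    -0.008] [0.347 0.571 0.378 0.023 0.023 0.033]
t 11.20 r 46.9 az 2.545 toolaz 2.552 z 0.1370 q6 2.09 | Fccw -0.32 Frad 0.08 Fz 0.21 Mz 0.024 | Tbolt 0.009 -> N@45 0.20 grip 0.0318
```

Unloaded, the force and moment biases are about 0. The last pushes therefore averaged 6.9 N at about 52 mm, which is about 0.36 N m or 8 N at 45 mm, so the bolt is snug. Next I lift, close the fingers and move in over the lever's inner side.

Request:
carry_out(rows="34 -2.5 0.1 0 0 0 0;34 -2.5 0 0 0 0 0;0 0 0 -0.5 0 0 0;0 0 0 -0.8 0 0 0;0 0 0 -0.8 0 0 0;0 0 0 0 0 0 0;0 0 0 0 0 0 0")

```text
time_s: 11.9
position: [0.4661, 0.0107, 0.1856]
ee_rot: [0.206, -0.676, 0.206, 0.677]
contact_force: [-0.4, 0.5, 0.3]
grip_width: 0.0004
```

```bash
python3 st.py; python3 look.py w5; python3 - <<'E'
from h import *
cv2.imwrite('pics/s5.png',cv2.resize(camera('scene')[120:320,250:470,::-1],None,fx=3,fy=3))
E
```

```text
t 11.90 r 26.2 az 2.594 toolaz 2.551 z 0.1856 q6 2.06 | Fccw -0.25 Frad 0.60 Fz 0.34 Mz 0.002 | Tbolt -0.005 -> N@45 -0.12 grip 0.0004
11.9 [0.46610828 0.01065585 0.18561789] [-0.099 -0.089  1.619  0.     1.614  2.063] [-0.36  0.54  0.34] [ 0.073 -0.014  0.002] 0.00038589347952026757
[[-0.003 -0.557 -0.831]
 [ 0.    -0.831  0.557]
 [-1.     0.001  0.002]] zaz 2.550966036187533
```

View pics/w5.png

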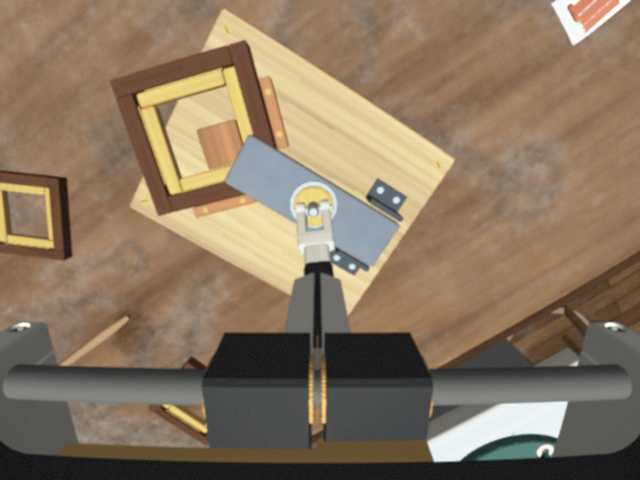

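View pics/s5.png

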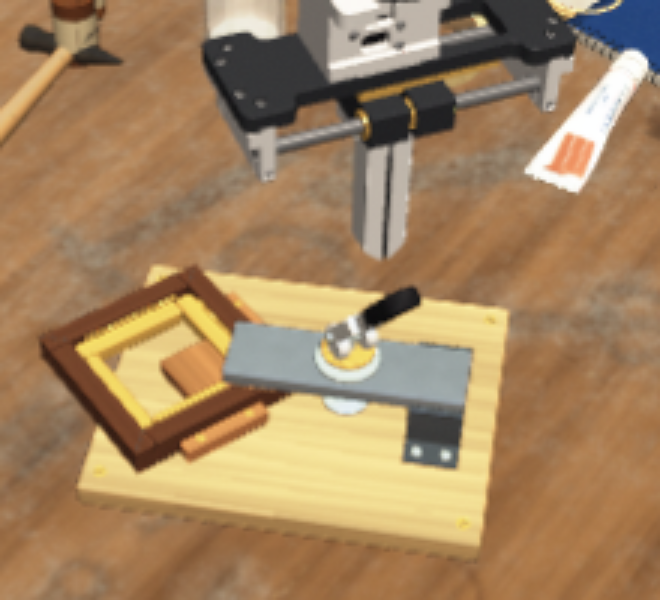

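Request:
carry_out(rows="0 1.2 0 0 0 0 0;0 1.1 0 0 0 0 0;0 0.2 0 0.6 0 0 0;0 0.3 0 0.4 0 0 0;0 0.35 0 0.4 0 0 0;0 0.35 0 0.4 0 0 0;0 0.4 0 0.4 0 0 0")

```text
time_s: 12.7
position: [0.4496, 0.0214, 0.15]
ee_rot: [-0.205, 0.679, -0.207, -0.674]
contact_force: [1.3, -5.9, 5.1]
grip_width: 0.0004
```

```bash
python3 st.py; python3 - <<'E'
from h import *
cv2.imwrite('pics/s6.png',cv2.resize(camera('scene')[120:320,250:470,::-1],None,fx=3,fy=3))
E
```

```text
t 12.70 r 45.9 az 2.582 toolaz 2.551 z 0.1500 q6 2.09 | Fccw 4.15 Frad -4.37 Fz 5.07 Mz 0.063 | Tbolt 0.260 -> N@45 5.78 grip 0.0004
```

View pics/s6.png

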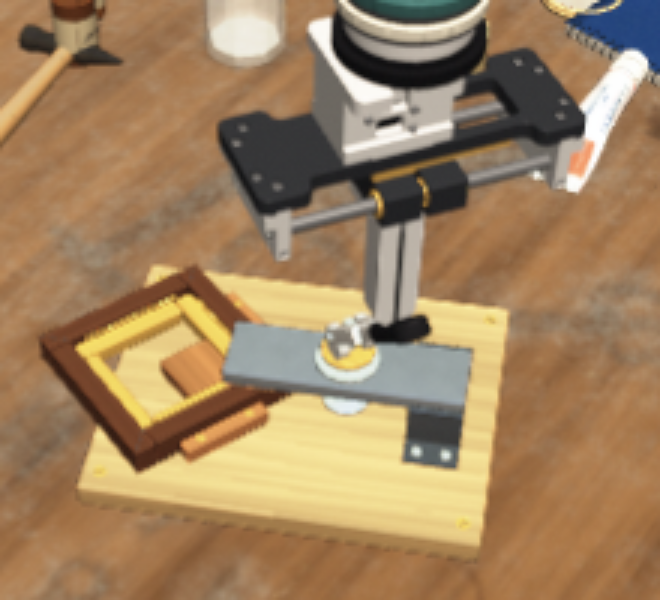

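```bash
python3 look.py w6; python3 - <<'E'
import cv2
a=cv2.imread('pics/w6.png')[130:340,230:410]; cv2.imwrite('pics/w6z.png',cv2.resize(a,None,fx=2.8,fy=2.8,interpolation=cv2.INTER_CUBIC))
E
```

```text
12.75 [0.44874314 0.02168368 0.1491891 ] [-0.075 -0.116  1.717 -0.004  1.537  2.086] [ 1.09 -5.67  3.  ] [-0.903 -0.384  0.008] 0.0006026177478800545
[[ 0.004 -0.557 -0.831]
 [-0.004 -0.831  0.557]
 [-1.     0.002 -0.006]] zaz 2.551192938932488
```

View pics/w6z.png

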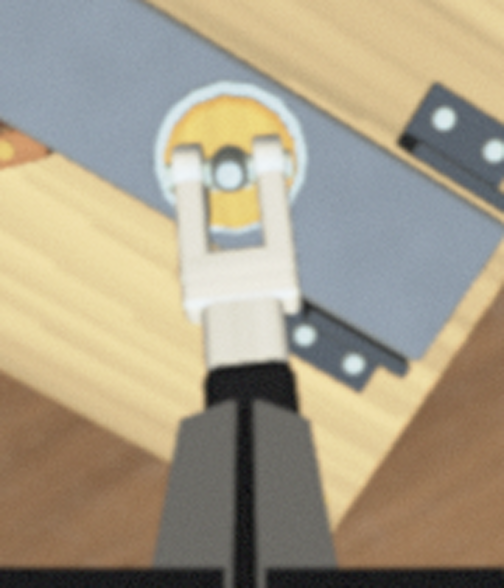

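The fork points about 0.1 rad CCW of the tool plane, which explains the side load. I'll lift, realign and carry on.

Request:
carry_out(rows="0 -0.8 0 -0.5 0 0 0;0 -0.2 0.15 0 -3 0 0;0 0 0.15 0 -3 0 0;0 0 0 0 0 0 0")

```text
time_s: 13.2
position: [0.4507, 0.0181, 0.1584]
ee_rot: [0.17, -0.686, 0.17, 0.686]
contact_force: [-0.3, 1.1, -0.6]
grip_width: 0.0005
```

```bash
python3 st.py; python3 look.py w7; python3 - <<'E'
import cv2
a=cv2.imread('pics/w7.png')[130:340,230:410]; cv2.imwrite('pics/w7z.png',cv2.resize(a,None,fx=2.8,fy=2.8,interpolation=cv2.INTER_CUBIC))
E
```

```text
t 13.20 r 43.3 az 2.633 toolaz 2.656 z 0.1584 q6 1.97 | Fccw -0.86 Frad 0.83 Fz -0.57 Mz -0.016 | Tbolt -0.052 -> N@45 -1.15 grip 0.0005
13.2 [0.45068217 0.0181039  0.15841294] [-8.600e-02 -1.140e-01  1.697e+00  1.000e-03  1.559e+00  1.970e+00] [-0.34  1.15 -0.57] [ 0.008  0.032 -0.016] 0.000471803801668625
[[ 0.    -0.467 -0.884]
 [ 0.001 -0.884  0.467]
 [-1.    -0.001  0.   ]] zaz 2.656209579210884
```

View pics/w7z.png

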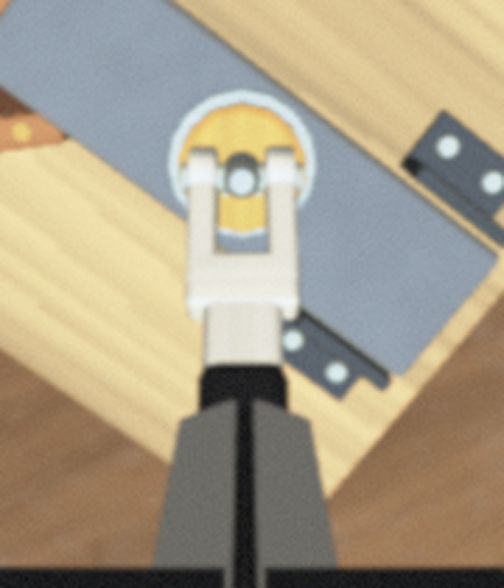

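Request:
carry_out(rows="0 0.8 0 0.3 0 0 0;0 0.3 0 0.2 0 0 0;0 0.4 0 0.3 0 0 0;0 0.4 0 0.3 0 0 0;0 0.4 0 0.25 0 0 0;0 0.45 0 0.25 0 0 0;0 0.45 0 0.2 0 0 0")

```text
time_s: 13.95
position: [0.4349, 0.0265, 0.1272]
ee_rot: [-0.17, 0.687, -0.17, -0.686]
contact_force: [-2.9, 0.5, 5.7]
grip_width: 0.0004
```

```bash
python3 st.py
```

```text
t 13.95 r 61.2 az 2.638 toolaz 2.656 z 0.1272 q6 1.99 | Fccw 0.90 Frad 2.80 Fz 5.70 Mz 0.021 | Tbolt 0.079 -> N@45 1.76 grip 0.0004
```

Request:
carry_out(rows="0 0.4 0 0.15 0 0 0;0 0.4 0 0.1 0 0 0;0 0.4 0 0.1 0 0 0;0 0.4 0 0.1 0 0 0")

```text
time_s: 14.35
position: [0.4305, 0.0285, 0.1101]
ee_rot: [0.17, -0.686, 0.17, 0.686]
contact_force: [-1.9, -1.1, 4.7]
grip_width: 0.0008
```

```bash
python3 st.py
```

```text
t 14.35 r 66.0 az 2.644 toolaz 2.656 z 0.1101 q6 1.99 | Fccw 1.89 Frad 1.13 Fz 4.74 Mz 0.021 | Tbolt 0.146 -> N@45 3.25 grip 0.0008
```

Request:
carry_out(rows="0 0.3 0 0.05 0 0 0;0 0.3 0 0.05 0 0 0;0 0.2 0 0 0 0 0")

```text
time_s: 14.65
position: [0.4297, 0.029, 0.1027]
ee_rot: [0.17, -0.686, 0.17, 0.687]
contact_force: [-5.6, 1.9, 15.6]
grip_width: 0.0005
```

```bash
python3 st.py
```

```text
t 14.65 r 67.0 az 2.643 toolaz 2.656 z 0.1027 q6 1.99 | Fccw 0.88 Frad 5.84 Fz 15.59 Mz 0.005 | Tbolt 0.069 -> N@45 1.54 grip 0.0005
```

Request:
carry_out(rows="0 0.1 0 0 0 0 0;0 0 0 0 0 0 0")

```text
time_s: 14.85
position: [0.4298, 0.029, 0.1028]
ee_rot: [0.17, -0.686, 0.17, 0.687]
contact_force: [-5.6, 1.3, 13.2]
grip_width: 0.0007
```

```bash
python3 st.py
```

```text
t 14.85 r 66.9 az 2.642 toolaz 2.656 z 0.1028 q6 1.99 | Fccw 1.45 Frad 5.59 Fz 13.23 Mz 0.033 | Tbolt 0.135 -> N@45 3.01 grip 0.0007
```

Request:
carry_out(rows="0 -1 0 0 0 0 0;0 -3 0 0 0 0 0;0 -4 0 0 0 0 0;0 -4 0 -3 0 0 0;0 -2 0 -4 0 0 0;0 0 0 -4 0 0 0;0 0 0 0 0 0 0")

```text
time_s: 15.55
position: [0.5304, -0.0248, 0.2391]
ee_rot: [0.171, -0.686, 0.171, 0.686]
contact_force: [0.1, 0.1, -0.6]
grip_width: 0.0002
```

```bash
python3 st.py; python3 look.py w8; python3 - <<'E'
from h import *
cv2.imwrite('pics/s8.png',cv2.resize(camera('scene')[120:320,250:470,::-1],None,fx=3,fy=3,interpolation=cv2.INTER_CUBIC))
E
```

```text
t 15.55 r 47.2 az -0.479 toolaz 2.654 z 0.2391 q6 1.91 | Fccw -0.11 Frad -0.00 Fz -0.59 Mz 0.046 | Tbolt 0.051 -> N@45 1.14 grip 0.0002
15.55 [ 0.53040545 -0.02476454  0.23911339] [-1.530e-01  4.300e-02  1.385e+00 -1.000e-03  1.714e+00  1.906e+00] [ 0.06  0.1  -0.59] [0.07  0.048 0.046] 0.00024599053807391157
[[-0.001 -0.469 -0.883]
 [-0.001 -0.883  0.469]
 [-1.     0.001  0.   ]] zaz 2.6536043491897674
```

View pics/w8.png

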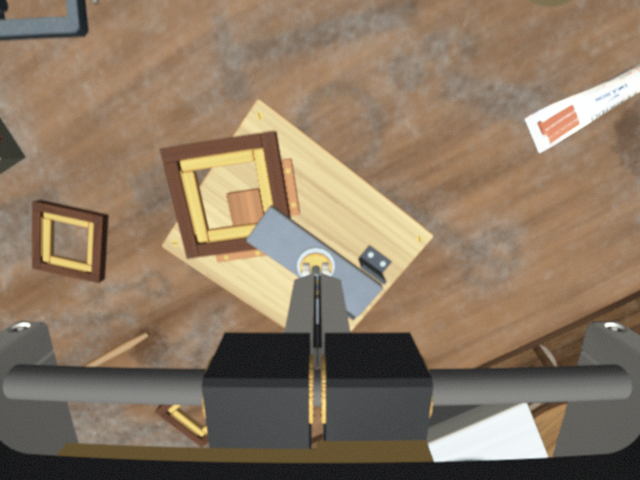

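View pics/s8.png

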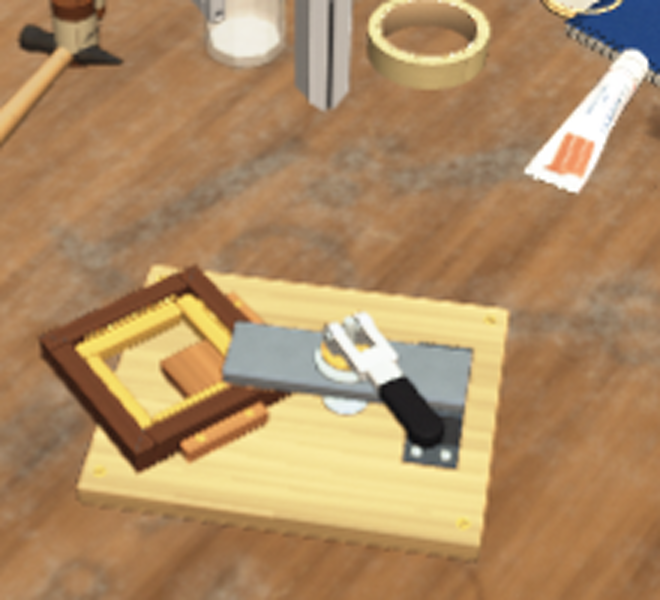

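```bash
python3 - <<'E'
from h import *
im=camera('top')[:,:,::-1]; cv2.imwrite('pics/t9.png',cv2.resize(im[170:350,290:470],None,fx=3.3,fy=3.3,interpolation=cv2.INTER_CUBIC))
E
```

```text
(no output)
```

View pics/t9.png

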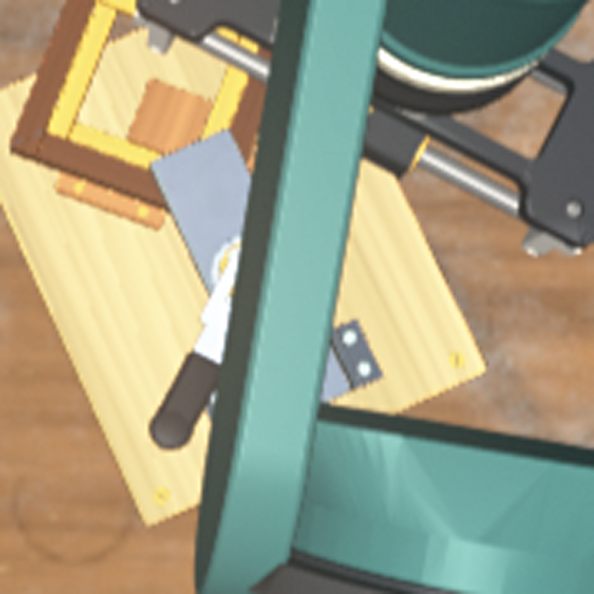

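```bash
python3 - <<'E'
from h import *
t=camera_params('top');s=camera_params('scene')
X,e=tri(ray(t,342.4,298.5),ray(s,392.3,262.7)); d=X[:2]-[.4885,-.003]
print(X,e,np.hypot(*d),np.arctan2(d[1],d[0]))
for al in (0,.1,.2):
    P=np.r_[np.array([.4885,-.003])+.09*np.cos(al)*np.array([np.cos(2.65),np.sin(2.65)]),.079+.09*np.sin(al)]
    print(al,proj(t,P),proj(s,P))
E
```

```text
[0.41093898 0.03619302 0.07718853] [np.float64(0.0006298875698034497), np.float64(0.0006298875698033665)] 0.08690112258701044 2.673699310635781
0 [340.58617915 299.88058489] [391.87014716 263.58426451]
0.1 [341.03819916 299.34781678] [392.08402892 259.93138603]
0.2 [341.76769901 298.3076343 ] [392.03228074 255.91240796]
```

```bash
python3 - <<'E'
from rig import *
print(observe()['time_s']); print(finish_job())
E
```

```text
15.7
the job is handed in; nothing more can be done
None
```

The frame is clamped: I turned the bolt clockwise about 3.7 rad until it was snug, then folded the lever down flat. I handed the job in at 15.7 s with the arm clear.

- **Turning:** I pushed the lever sideways with the fingers open around it, without gripping. The push stayed at about 2–4 N until the washer met the bar, after about 3 rad of turn, then climbed. I stopped at about 0.36 N m, which is about 8 N at 45 mm and inside the 7–9 N snug range. Single readings were noisy by about 0.5–1 N. Using force alone at the 47 mm tool radius would give about 7.2 N, also snug.
- **Folding:** At first the tool was about 0.1 rad out of line with the lever, which gave about 4 N of side load. Its torque on the bolt was about 0.26 N m, below the snug torque. I lifted, realigned and pressed the lever down to its stop, reaching about 16 N at the end.
- **Final check:** From two cameras, the lever tip is about 77 mm above the table and 87 mm from the bolt's axis, so it is level to within about 0.03 rad. The lever stayed down after I let go. By eye, the frame, bar and board had not moved. The arm hid part of the jig in the last top view.

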